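# Scrub the beaker, load the dish dryer, set its click timer

### The arm

A 6-joint arm with a two-finger parallel gripper is mounted at the origin on a cart in front of the work surface, level with it; the furniture and walls round the work are solid. World frame = base frame: x ahead of the robot, y to its left, z up, the work surface at z = 0. Lengths are in mm, angles in rad, forces in N, time in s.
With the tool pointing down it reaches from about 300 to 775 mm from the base axis. Payload 14.6 kg.
Tool frame: the origin (TCP) lies between the finger pads, 19 mm behind the fingertips; this is the grasp point; z points along the fingers, y is the line along which they close (so a half turn about z gives the same grasp; the last joint's range is limited). The gripper opens to 94 mm and grips with 3 to 60 N. Pads are 16 mm wide; open, the fingers measure 119 mm over their backs; the gripper's body (75 mm by 177 mm) begins 78 mm behind the grasp point.
Start: joints at [1.223, 0.3, 1.521, -0, 1.321, -0.067], TCP at [152.416, 528.449, 224.246] pointing down, gripper open.
Joint ranges: [-3.03, 3.03], [-0.79, 2.21], [0.23, 2.52], [-1.04, 4.18], [0, 3.07], [-2.55, 2.55]. Speed limits (rad/s): [2.22, 2.22, 2.57, 3.14, 3.14, 3.14].

### API

Orientations are given as [roll, pitch, yaw] about the fixed x, y, z axes, in that order (R = Rz(yaw) Ry(pitch) Rx(roll)).
In Python, from cell import manip, camera, get_calibration gives the robot as it stands. The module is installed in compiled form; this text tells all that it offers.
- The arm moves only by the tool jog_arm, never from a script. Its argument "plan" is one flat list of numbers, 6 for each row, row after row: the shift along the world's x, y, z in m, then the turn, a rotation vector about the world's x, y, z in degrees. A call has 1 to 20 rows; each row is the pose to reach, as a shift and turn from the pose commanded when the call began; what a row does not reach only later rows make up. A row lasts 1/10 s, in which the tool goes at most 50 mm and 8.59 degrees, less where a joint would pass 70% of its speed; a pose out of reach is approached as far as the arm can. A call with a gripper value outside its range is refused whole. "claw" is the finger opening in m, from 0 to 0.094, set as the call begins (left out, the last holds). The fingers move at their own pace and stop on an object; "force" is the grip in N (left out, the last holds). Time passes only in rows, so rows that repeat a pose let the fingers close. It gives the time, the measured TCP pose, the force, the opening and the grip force at its end, in the units of the state.
- manip.read_state(): the state, without advancing time (a new reading comes with each control period).
- camera(name): name is "scene" or "top" or "wrist"; returns (picture, depth): 480x640x3 uint8, red, green, blue; 480x640 float32, mm along the optical axis (not along the pixel's ray), 0 where there is no reading.
- get_calibration(name): a dict with "fx", "fy", "cx", "cy" (pixels), "origin" and "attitude" of the camera in the world. Camera axes: x right, y down, z forward; pixel columns grow to the right and rows downward; lengths in mm; the calibration is good to about 2 mm. A picture is of the moment at which its call begins: read the wrist's pose just before it. get_calibration takes no time and is no camera call; for the wrist camera it gives the pose at the moment of the call.
- manip.sign_off(): hands the job in; it is judged then, once.
The state is a dict: "clock": time; "joints": joint angles; "qd": joint speeds; "effort": joint torques, N m; "eef_pos": TCP position; "eef_rot": TCP orientation; "wrist_force": force on the tool from outside, world axes, zero at the start; "moment": the same for the moment, N m; "finger_gap": finger opening in mm; "finger_force": force on a finger pad.
Only numpy, scipy, OpenCV 4.12 (cv2) and the standard library are available. Lean on these libraries where they do the work, as an engineer would, in place of code of your own. Each camera call takes 0.05 s, during which the arm holds its last target. There are 200 camera calls.

### The job

Take the bottle brush from its stand and scrub the inside of the orange beaker with it: down to the bottom and up again to near the rim, at least twice. Put the brush back upright in its stand, stand the beaker and every small white tub on the left of the worktop (there are two or three) upright on the floor of the dish dryer's tray, and once the tray is loaded turn the dryer's dial clockwise to 5, the fifth click from its red off mark. Leave the other things where they stand.

Things in the scene. Friction and masses are not known exactly. Their poses are not given: they have to be found in the camera images.
- dryer: white countertop dish dryer, fixed, 290 mm (x) by 210 mm (y); origin: centre of its underside; x points from the tray in front (nearer the robot) to the console behind. Tray: x -145 to 65 mm, floor 15 mm high, with an 8 mm wide, 24 mm high rim at the front and at both sides. Console: x 65 to 145 mm, 85 mm high, the black dial on its top
- tray (a point): centre of the tray's floor; axes as the dryer. Usable floor: x -97 to 105 mm, y -97 to 97 mm from here (the console's front stands at x = 105). Four things fit, two by two, at x +-42 and y +-48 mm; all of the foot must stand on the floor
- dial_grip (a point): on the dial's upright axis, 113 mm above the dryer's underside: gripping height for the TCP. Black dial: skirt of 26 mm radius, top 93 mm high, and an upright grip bar 44 mm long, 13 mm wide, top 121 mm high. At joint value 0 the bar lies along the dryer's x, its white pointer line towards the tray (-x), at the red off mark. Axes as the dryer's; they do not turn with the dial
- dial (a joint): dial angle in rad, growing clockwise seen from above; 0 = off (red mark), one click every 0.5236 rad (30 degrees), eight clicks, marked by eight white dots clockwise from the red mark; the fifth dot is 2.618. A spring ball pulls it into the nearest click when let go (up to about 0.1 N m). It starts at off, the first or the second click, and can be turned back too
- stand: grey brush stand, fixed, in front of the sink: an upright square tube, 56 mm wide outside and 44 mm inside, rim 100 mm high; origin: centre of its underside
- brush: bottle brush, loose, 80 g, 178 mm long, standing upright in the stand; origin: lower end (tip) of the head, z along the handle. White bristle head of 17 mm radius (stiff core 12 mm) up to z = 74; blue collar disc of 31 mm radius at z = 90 to 94, by which it hangs on the stand's rim (tip then 10 mm above the stand's underside); blue round handle of 10 mm radius from z = 105 to 178
- brush_grip (a point): point on the brush handle's axis, 145 mm from the tip, where to grip it from above; axes as the brush
- beaker: orange plastic beaker, loose, about 120 g, hollow, 78 mm high, outer radius 30 mm at the foot and 33 mm at the rim, wall 3 mm, inner floor 5 mm high; origin: centre of its underside, z up. The brush tip should go to within about 2 cm of the inner floor and then rise at least 5 cm above it, in the middle of the beaker
- tub_1: identical small round white food tub with its lid on, 67 mm wide, 51 mm high (lid z = 40 to 51, body just below 64 mm wide), about 120 g; origin: centre of its underside, z up. Grip it across the middle with the TCP about 34 mm above its underside. Two or three of these tubs are present (the rest are absent)
- tub_2: identical small round white food tub with its lid on, 67 mm wide, 51 mm high (lid z = 40 to 51, body just below 64 mm wide), about 120 g; origin: centre of its underside, z up. Grip it across the middle with the TCP about 34 mm above its underside. Two or three of these tubs are present (the rest are absent)
- tub_3: identical small round white food tub with its lid on, 67 mm wide, 51 mm high (lid z = 40 to 51, body just below 64 mm wide), about 120 g; origin: centre of its underside, z up. Grip it across the middle with the TCP about 34 mm above its underside. Two or three of these tubs are present (the rest are absent)
- pepper_jar: bystander to be left alone: spice jar with red cap, 45 mm wide, 108 mm high; origin: centre of underside
- jam: bystander to be left alone: jam jar with yellow cap, 64 x 69 mm, 88 mm high; origin: centre of underside
Mind the look-alikes: they are no part of the job. What is shaped like the tub_2 but pink or turquoise is not meant.

How it is judged:
By the outcome, as a careful person would: the job done as asked, in the order asked, and still so for the second after the job is handed in, with the robot touching nothing.
Of tub_1, tub_2, tub_3 only 2 to 3 are there at a start; the rules pass over those that are not, and their reading is None.
At some moment in a run one of tub_1, tub_2, tub_3 may be knocked a few centimetres aside while the robot is not near it.
It also fails if it takes over 192 s, if anything falls off the work surface, if the arm or the gripper's body presses on something with over 40 N, if the wrist force passes 120 N, or if a joint passes its speed limit or range.

## Working session

There is one attempt and no reset: what is moved stays moved. The work goes in short steps, Python scripts to look and compute and a tool call to move; the robot and the scene stay as the last step left them, time stands still between calls to the robot, and variables do not carry over. Pictures are saved under pics/ and viewed, at most 14 in all, crops included, and the job is handed in when it is done.

Besides the shell and the picture viewer there is one more tool, called in YAML: its name, and indented under it one key for each argument. jog_arm: Moves the arm, as the interface text tells. Its arguments: {"type":"object","properties":{"plan":{"type":"array"},"claw":{"type":"number"},"force":{"type":"number"}},"required":["plan"]}

```bash
mkdir -p pics
cat > h.py <<'E'
import numpy as np, cv2
from cell import manip, camera, get_calibration
from scipy.spatial.transform import Rotation as R
def look(name):
    c=get_calibration(name); p,d=camera(name); return c,p,d
def world(c,d):
    v,u=np.mgrid[0:480,0:640]
    P=np.stack([(u-c['cx'])/c['fx']*d,(v-c['cy'])/c['fy']*d,d],-1)
    A=np.array(c['attitude'],float)
    M=A if A.shape==(3,3) else R.from_euler('xyz',A).as_matrix()
    W=P@M.T+np.array(c['origin']); W[d<=0]=np.nan; return W
def save(n,p): cv2.imwrite('pics/'+n,p[:,:,::-1])
E
python3 - <<'E'
from h import *
for n in('scene','top'):
    c,p,d=look(n); print(c); save(n+'1.png',p); np.savez(n+'1.npz',p=p,W=world(c,d))
print(manip.read_state())
E
```

```text
{'fx': 457.75332048747754, 'fy': 457.75332048747754, 'cx': 320.5287465503517, 'cy': 243.36127199793552, 'origin': array([ -48.33191561, -547.02777846,  887.89682104]), 'attitude': array([-2.28735090e+00, -1.23992678e-03, -7.55398098e-01])}
{'fx': 538.6342482529502, 'fy': 538.6342482529502, 'cx': 324.88591761462436, 'cy': 232.06063529989524, 'origin': array([ 333.41249969,  108.27489756, 1347.13813163]), 'attitude': array([-2.95715504, -0.01855068, -1.56653277])}
{'clock': 0.1, 'joints': array([ 1.22340790e+00,  3.00427440e-01,  1.52149317e+00,  2.60391376e-05,
        1.32070961e+00, -6.65862980e-02]), 'qd': array([-0.00102995, -0.00196766, -0.00190457,  0.00059936, -0.00052399,
       -0.00040117]), 'effort': array([ 1.06860763e-03, -5.32635498e+01, -3.53295708e+01,  7.09553459e-02,
        2.33792252e-02,  2.13949733e-05]), 'eef_pos': array([152.33796955, 528.26524005, 223.74745768]), 'eef_rot': array([-3.14055906e+00, -9.42031855e-05,  2.86078402e+00]), 'wrist_force': array([-0.04493814, -0.01210346, -0.13395363]), 'moment': array([ 0.03298638,  0.04113139, -0.00816915]), 'finger_force': 0.0, 'finger_gap': 93.94740093988581}
```

View pics/top1.png

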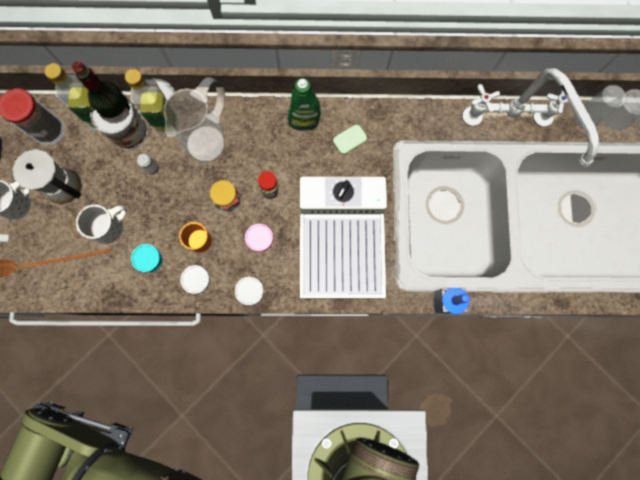

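View pics/scene1.png

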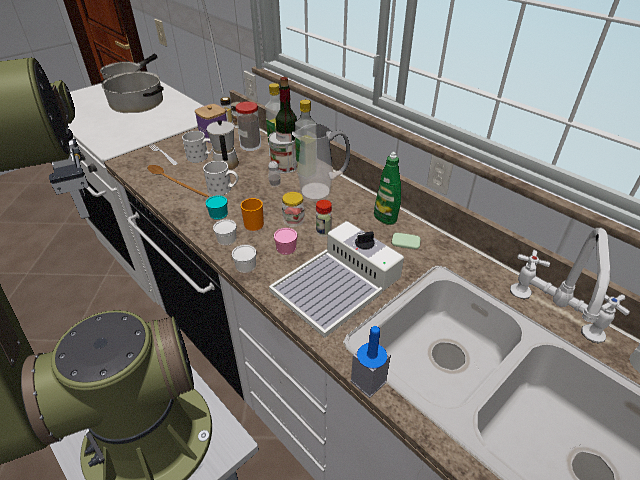

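The top view shows white tubs at (195,279) and (249,291), and the orange beaker at (195,236). The look-alikes are a pink tub at (259,237) and a turquoise one at (146,258). The brush in its stand is at (455,300) and the dryer at (343,240), with its dial at (344,191). The yellow-capped jam (223,194) and the pepper jar (267,182) are bystanders. The scene view also shows only two white tubs, at (224,232) and (244,258).

Run:
```python
from h import *
z=np.load('top1.npz');p=z['p'];W=z['W']
def box(n,u0,u1,v0,v1,zlo,zhi):
    m=np.zeros((480,640),bool);m[v0:v1,u0:u1]=1
    m&=(W[...,2]>zlo)&(W[...,2]<zhi)
    q=W[m]; 
    (cx,cy),r=cv2.minEnclosingCircle(q[:,:2].astype(np.float32))
    print(n,m.sum(),'med',np.median(q,0).round(1),'mean',q.mean(0).round(1),'mid',((np.percentile(q,1,0)+np.percentile(q,99,0))/2).round(1),'circ',round(cx,1),round(cy,1),round(r,1), 'ext',np.ptp(q,axis=0).round(0))
box('tubA',175,215,262,298,44,60)
box('tubB',230,270,275,310,44,60)
box('pink',240,275,220,255,44,60)
box('turq',125,165,240,275,44,60)
box('beaker',175,215,215,255,70,90)
box('pepper',255,280,165,200,95,120)
box('jam',205,240,178,212,78,100)
box('brush top',440,475,285,318,170,200)
box('collar',435,475,282,320,95,112)
box('tray',300,386,212,300,8,40)
box('console',298,388,172,214,78,90)
box('dialbar',325,362,175,207,112,130)
q=W[222:285,312:375].reshape(-1,3); print('floor z',np.nanpercentile(q[:,2],[5,50,95]))
m=np.zeros((480,640),bool);m[172:212,298:388]=1;m&=(W[...,2]>75)&(W[...,2]<92)
print(cv2.minAreaRect(W[m][:,:2].astype(np.float32)))
m=np.zeros((480,640),bool);m[170:302,296:390]=1;m&=(W[...,2]>19)
print(cv2.minAreaRect(W[m][:,:2].astype(np.float32)))
m=np.zeros((480,640),bool);m[175:207,325:362]=1;m&=(W[...,2]>112)
print('bar',cv2.minAreaRect(W[m][:,:2].astype(np.float32)))
t=p[170:210,320:368];t=cv2.resize(t,None,fx=8,fy=8,interpolation=2)
b=p[200:320,120:290];b=cv2.resize(b,None,fx=2.2,fy=2.2,interpolation=2)
o=np.zeros((600,400,3),np.uint8);o[:320,:384]=t;o[330:330+b.shape[0],:b.shape[1]]=b[:270]
save('crop1.png',o)
```

```text
tubA 578 med [457.4 399.3  48.3] mean [457.6 399.1  48.5] mid [457.3 399.1  49. ] circ 458.1 398.8 34.2 ext [65. 67. 13.]
tubB 567 med [430.9 267.7  48.2] mean [431.2 267.9  48.5] mid [430.7 268.1  49.5] circ 431.0 267.8 33.5 ext [67. 65. 12.]
pink 543 med [560.1 248.2  48.4] mean [560.8 248.3  48.6] mid [560.9 248.3  49.8] circ 561.1 247.9 33.7 ext [67. 64. 14.]
turq 573 med [508.7 520.3  48.2] mean [508.5 520.2  48.5] mid [508.5 520.   49.4] circ 508.2 520.2 34.3 ext [66. 68. 13.]
beaker 143 med [561.5 401.   77.1] mean [560.1 401.1  76.7] mid [558.7 401.2  76.5] circ 558.7 401.8 33.7 ext [64. 65. 12.]
pepper 288 med [687.9 224.9 107.3] mean [688.  225.3 106.9] mid [688.8 225.7 104.6] circ 689.1 225.9 22.7 ext [43. 43. 20.]
jam 527 med [661.4 332.8  87.4] mean [661.8 332.8  87.3] mid [662.  332.9  87.5] circ 662.5 333.4 31.9 ext [61. 61. 16.]
brush top 79 med [ 407.7 -211.9  185.9] mean [ 407.1 -212.3  184.2] mid [ 407.4 -213.2  181.1] circ 407.5 -214.2 10.0 ext [19. 18. 22.]
collar 495 med [ 404.  -206.1  103.2] mean [ 407.5 -208.9  103.2] mid [ 407.7 -212.8  102.4] circ 408.8 -212.0 38.1 ext [58. 61. 16.]
tray 7160 med [522.8  41.9  15.7] mean [523.5  42.6  16.3] mid [523.5  42.7  19.8] circ 525.5 43.4 148.4 ext [215. 212.  32.]
console 2336 med [665.2  45.   84.6] mean [665.9  44.3  84.6] mid [667.2  43.7  84.2] circ 666.7 43.7 109.5 ext [ 82. 207.  12.]
dialbar 105 med [666.4  44.4 119.8] mean [666.3  44.1 119.8] mid [666.8  44.2 119.4] circ 667.6 45.3 22.9 ext [43. 29. 13.]
floor z [10.6036098  15.18598879 19.677331  ]
((667.24462890625, 42.78211975097656), (81.6217269897461, 207.8338165283203), 0.43302789330482483)
((563.4298095703125, 42.46892166137695), (289.34674072265625, 209.3124542236328), 0.3889578580856323)
bar ((666.9363403320312, 44.178993225097656), (13.48852825164795, 45.33683776855469), 60.665523529052734)
```

View pics/crop1.png

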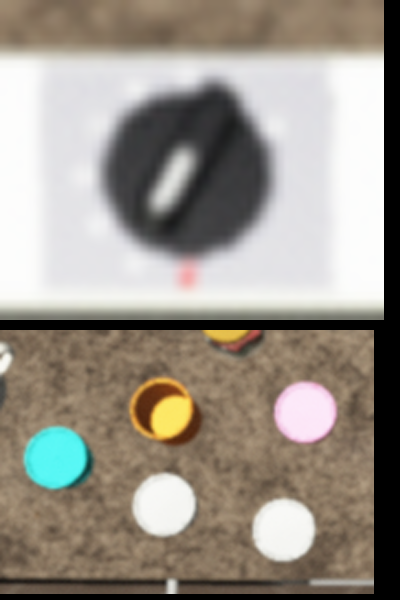

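The crop confirms two white tubs and the orange beaker. The dial's pointer sits one click clockwise of the red mark, so it reads click 1. The measured heights (48, 77, 186 and 120 mm) match the descriptions, so I'm moving above the brush.

jog_arm:
  plan: [0.248,-0.278,0.021,0,0,16.1,0.248,-0.278,0.021,0,0,16.1,0.248,-0.278,0.021,0,0,16.1,0.248,-0.278,0.021,0,0,16.1,0.248,-0.278,0.021,0,0,16.1,0.248,-0.278,0.021,0,0,16.1,0.248,-0.278,0.021,0,0,16.1,0.248,-0.278,0.021,0,0,16.1,0.255,-0.7415,0.021,0,0,16.1,0.255,-0.7415,0.021,0,0,16.1,0.255,-0.7415,0.021,0,0,16.1,0.255,-0.7415,0.021,0,0,16.1,0.255,-0.7415,0.021,0,0,16.1,0.255,-0.7415,0.021,0,0,16.1,0.255,-0.7415,0.021,0,0,16.1,0.255,-0.7415,0.021,0,0,16.1,0.255,-0.7415,0.021,0,0,16.1,0.255,-0.7415,0.021,0,0,16.1,0.255,-0.7415,0.021,0,0,16.1,0.255,-0.7415,0.021,0,0,16.1]
  claw: 0.094
  force: 25

```text
clock: 2.1
eef_pos: [407.4, -212.2, 245.0]
eef_rot: [3.141, -0.001, -3.141]
wrist_force: [-0.3, -0.6, 0.7]
finger_gap: 94.0
finger_force: 0.0
```

jog_arm:
  plan: [0,0,-0.045,0,0,0,0,0,-0.09,0,0,0,0,0,-0.09,0,0,0,0,0,-0.09,0,0,0,0,0,-0.09,0,0,0]
  claw: 0.05

```text
clock: 2.6
eef_pos: [408.5, -213.0, 157.7]
eef_rot: [-3.14, 0.003, -3.14]
wrist_force: [0.1, 0.6, 1.5]
finger_gap: 57.2
finger_force: 0.0
```

jog_arm:
  plan: [0,0,0,0,0,0,0,0,0,0,0,0,0,0,0,0,0,0,0,0,0,0,0,0,0,0,0,0,0,0,0,0,0,0,0,0,0,0,0,0,0,0,0,0,0,0,0,0]
  claw: 0.0
  force: 30

```text
clock: 3.4
eef_pos: [407.5, -213.1, 155.4]
eef_rot: [-3.141, 0.0, -3.141]
wrist_force: [-1.3, -1.9, 2.6]
finger_gap: 19.4
finger_force: 30.0
```

jog_arm:
  plan: [0,0,0.02,0,0,0,0,0,0.05,0,0,0,0,0,0.085,0,0,0,0,0,0.11,0,0,0,0,0,0.125,0,0,0,0.004,0.015,0.125,0,0,0,0.011,0.045,0.125,0,0,0,0.021,0.085,0.125,0,0,0,0.031,0.125,0.125,0,0,0,0.041,0.165,0.125,0,0,0,0.051,0.205,0.125,0,0,0,0.061,0.245,0.125,0,0,0,0.071,0.285,0.125,0,0,0,0.081,0.325,0.125,0,0,0,0.091,0.365,0.125,0,0,0,0.101,0.405,0.125,0,0,0,0.111,0.445,0.125,0,0,0,0.121,0.485,0.125,0,0,0,0.129,0.52,0.125,0,0,0,0.136,0.55,0.125,0,0,0]

```text
clock: 5.4
eef_pos: [543.3, 338.9, 279.5]
eef_rot: [-3.141, -0.001, -3.141]
wrist_force: [0.2, -0.5, -0.6]
finger_gap: 19.7
finger_force: 30.0
```

jog_arm:
  plan: [0.006,0.025,0,0,0,0,0.011,0.045,0,0,0,0,0.0155,0.0645,0,0,0,0,0.0155,0.0645,0,0,0,0,0.0155,0.0645,0,0,0,0]

```text
clock: 5.9
eef_pos: [558.8, 401.3, 279.5]
eef_rot: [-3.141, -0.001, -3.141]
wrist_force: [0.6, -0.5, 0.0]
finger_gap: 19.5
finger_force: 30.0
```

Run:
```python
from h import *
s=manip.read_state();print(s['eef_pos'],s['eef_rot'],s['finger_gap'],s['finger_force'])
o=[]
for n in('scene','top'):
    c,p,d=look(n); np.savez(n+'2.npz',p=p,W=world(c,d)); o.append(p)
save('two2.png',np.hstack([cv2.resize(o[0][120:320,140:400],(390,300)),cv2.resize(o[1][140:340,120:380],(390,300))]))
```

```text
[558.75892704 401.30542962 279.458631  ] [-3.14084450e+00 -9.90351269e-04 -3.14101194e+00] 19.47542314609396 29.99983072746545
```

View pics/two2.png

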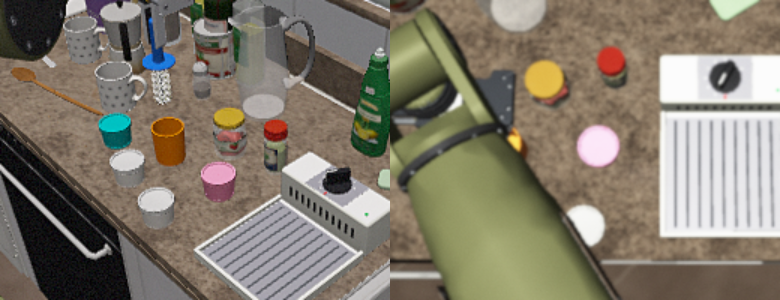

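The brush hangs straight from the gripper, with its head at crop (162,85) above the beaker at (168,141). Nothing else has moved, so I'm lowering it slowly.

jog_arm:
  plan: [0,0,-0.02,0,0,0,0,0,-0.04,0,0,0,0,0,-0.052,0,0,0,0,0,-0.064,0,0,0,0,0,-0.076,0,0,0,0,0,-0.088,0,0,0,0,0,-0.1,0,0,0,0,0,-0.11,0,0,0,0,0,-0.12,0,0,0,0,0,-0.12,0,0,0,0,0,-0.12,0,0,0]

```text
clock: 7.1
eef_pos: [559.0, 401.5, 160.4]
eef_rot: [3.141, 0.0, -3.141]
wrist_force: [0.3, 0.4, -0.4]
finger_gap: 19.3
finger_force: 30.0
```

jog_arm:
  plan: [0,0,0.015,0,0,0,0,0,0.035,0,0,0,0,0,0.055,0,0,0,0,0,0.055,0,0,0,0,0,0.055,0,0,0,0,0,0.035,0,0,0,0,0,0.015,0,0,0,0,0,0,0,0,0,0,0,0,0,0,0,0,0,0,0,0,0,0,0,0.015,0,0,0,0,0,0.035,0,0,0,0,0,0.055,0,0,0,0,0,0.055,0,0,0,0,0,0.055,0,0,0,0,0,0.035,0,0,0,0,0,0.015,0,0,0,0,0,0,0,0,0,0,0,0,0,0,0,0,0,0,0,0,0]

```text
clock: 9.1
eef_pos: [559.0, 401.5, 160.5]
eef_rot: [-3.142, -0.0, -3.141]
wrist_force: [0.8, -0.6, -0.4]
finger_gap: 19.1
finger_force: 30.0
```

jog_arm:
  plan: [0,0,0.015,0,0,0,0,0,0.035,0,0,0,0,0,0.055,0,0,0,0,0,0.055,0,0,0,0,0,0.055,0,0,0,0,0,0.085,0,0,0,0,0,0.12,0,0,0,0,0,0.12,0,0,0,0,0,0.12,0,0,0]

```text
clock: 10.0
eef_pos: [558.9, 401.4, 279.7]
eef_rot: [-3.141, -0.0, -3.141]
wrist_force: [-0.5, 0.2, -0.0]
finger_gap: 19.6
finger_force: 30.0
```

Run:
```python
from h import *
s=manip.read_state();print(s['eef_pos'],s['eef_rot'],s['finger_gap'],s['finger_force'])
c,p,d=look('scene'); W=world(c,d); np.savez('scene3.npz',p=p,W=W)
q=W[(abs(W[...,0]-559)<60)&(abs(W[...,1]-401)<60)]
for a,b in((60,80),(135,165),(165,205),(222,232)):
    k=q[(q[:,2]>a)&(q[:,2]<b)]; print(a,b,len(k),(np.percentile(k,[3,97],0)).round(0).tolist() if len(k)else'')
save('s3.png',cv2.resize(p[120:320,140:400],(520,400)))
```

```text
[558.88551284 401.40159271 279.67519228] [-3.14144422e+00 -1.90586524e-04 -3.14145085e+00] 19.55643797244105 29.999797891359776
60 80 228 [[529.0, 367.0, 61.0], [592.0, 432.0, 79.0]]
135 165 77 [[545.0, 388.0, 141.0], [574.0, 416.0, 163.0]]
165 205 140 [[545.0, 386.0, 167.0], [575.0, 414.0, 202.0]]
222 232 172 [[532.0, 373.0, 225.0], [586.0, 428.0, 231.0]]
```

View pics/s3.png

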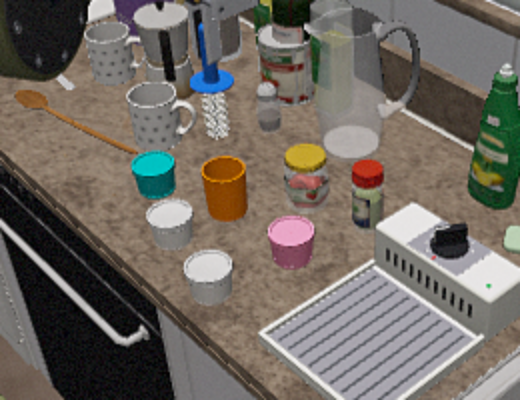

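The picture shows the beaker (224,188) still upright and the brush hanging straight, both centred at about (560,401). Next I'm taking the brush back to its stand.

jog_arm:
  plan: [-0.004,-0.015,0.005,0,0,0,-0.011,-0.045,0.005,0,0,0,-0.021,-0.085,0.005,0,0,0,-0.031,-0.125,0.005,0,0,0,-0.041,-0.165,0.005,0,0,0,-0.051,-0.205,0.005,0,0,0,-0.061,-0.245,0.005,0,0,0,-0.071,-0.285,0.005,0,0,0,-0.081,-0.325,0.005,0,0,0,-0.091,-0.365,0.005,0,0,0,-0.101,-0.405,0.005,0,0,0,-0.111,-0.445,0.005,0,0,0,-0.121,-0.485,0.005,0,0,0,-0.131,-0.525,0.005,0,0,0,-0.139,-0.565,0.005,0,0,0,-0.146,-0.595,0.005,0,0,0,-0.1515,-0.6145,0.005,0,0,0,-0.1515,-0.6145,0.005,0,0,0,-0.1515,-0.6145,0.005,0,0,0,-0.1515,-0.6145,0.005,0,0,0]

```text
clock: 12.05
eef_pos: [407.5, -212.1, 284.7]
eef_rot: [3.141, -0.001, -3.141]
wrist_force: [-0.5, -0.2, -0.2]
finger_gap: 19.8
finger_force: 30.0
```

Run:
```python
from h import *
s=manip.read_state();print(s['eef_pos'],s['eef_rot'])
c,p,d=look('scene'); W=world(c,d)
m=(abs(W[...,0]-407)<60)&(abs(W[...,1]+213)<60)
q=W[m]
for a,b in((85,103),(140,165),(165,208),(223,234)):
    k=q[(q[:,2]>a)&(q[:,2]<b)]; print(a,b,len(k),(np.percentile(k,[3,97],0)).round(0).tolist() if len(k)else'')
save('s4.png',cv2.resize(p[230:430,280:480],(500,500)))
```

```text
[ 407.5199684  -212.13432261  284.69252843] [ 3.14094055e+00 -7.74520027e-04 -3.14058689e+00]
85 103 463 [[382.0, -242.0, 85.0], [436.0, -188.0, 102.0]]
140 165 91 [[393.0, -226.0, 144.0], [417.0, -200.0, 165.0]]
165 208 175 [[392.0, -227.0, 166.0], [417.0, -200.0, 205.0]]
223 234 317 [[380.0, -239.0, 231.0], [434.0, -185.0, 234.0]]
```

jog_arm:
  plan: [0.001,-0.001,-0.015,0,0,0,0.001,-0.001,-0.03,0,0,0,0.001,-0.001,-0.042,0,0,0,0.001,-0.001,-0.054,0,0,0,0.001,-0.001,-0.066,0,0,0,0.001,-0.001,-0.078,0,0,0,0.001,-0.001,-0.09,0,0,0,0.001,-0.001,-0.1,0,0,0,0.001,-0.001,-0.11,0,0,0,0.001,-0.001,-0.118,0,0,0,0.001,-0.001,-0.124,0,0,0,0.001,-0.001,-0.128,0,0,0,0.001,-0.001,-0.129,0,0,0,0.001,-0.001,-0.129,0,0,0]

```text
clock: 13.5
eef_pos: [408.5, -214.1, 156.4]
eef_rot: [-3.141, 0.0, -3.141]
wrist_force: [0.3, -0.2, -0.2]
finger_gap: 19.6
finger_force: 30.0
```

jog_arm:
  plan: [0,0,0,0,0,0,0,0,0,0,0,0,0,0,0,0,0,0,0,0,0,0,0,0,0,0,0,0,0,0,0,0,0,0,0,0,0,0,0.02,0,0,0,0,0,0.05,0,0,0,0,0,0.09,0,0,0,0,0,0.09,0,0,0]
  claw: 0.055

```text
clock: 14.5
eef_pos: [409.7, -214.8, 250.8]
eef_rot: [-3.138, 0.006, -3.141]
wrist_force: [-0.7, -1.3, -1.0]
finger_gap: 55.0
finger_force: 0.0
```

Run:
```python
from h import *
s=manip.read_state();print(s['eef_pos'],s['eef_rot'])
for n in('scene','top'):
    c,p,d=look(n); W=world(c,d)
    for nm,x,y,zz,zlo,zhi in(('brush',407,-213,0,95,110),('handle',407,-213,0,150,200),('tubA',458,399,0,44,58),('tubB',431,268,0,44,58),('beaker',559,401,0,70,82)):
        q=W[(abs(W[...,0]-x)<55)&(abs(W[...,1]-y)<55)&(W[...,2]>zlo)&(W[...,2]<zhi)]
        if len(q)>20: print(n,nm,len(q),((np.percentile(q,2,0)+np.percentile(q,98,0))/2).round(1),np.ptp(q,axis=0).round())
```

```text
[ 409.70468085 -214.81721578  250.82072174] [-3.13761836  0.00628499 -3.14127634]
scene brush 565 [ 409. -214.  102.] [63. 61. 15.]
scene handle 176 [ 407.5 -215.2  170.8] [20. 21. 40.]
scene tubA 297 [458.3 397.5  49.1] [66. 69. 12.]
scene tubB 362 [431.1 266.2  49.1] [69. 70. 11.]
top brush 60 [ 401.7 -202.3  101.3] [55. 42. 12.]
top tubA 576 [457.5 398.6  49.3] [65. 67. 12.]
top tubB 559 [431.6 267.7  49.2] [65. 66. 12.]
top beaker 142 [558.5 401.3  75.9] [64. 67. 11.]
```

jog_arm:
  plan: [0.1505,0.6155,0,0,0,0,0.1505,0.6155,0,0,0,0,0.1505,0.6155,0,0,0,0,0.1505,0.6155,0,0,0,0,0.1505,0.6155,0,0,0,0,0.1505,0.6155,0,0,0,0,0.1505,0.6155,0,0,0,0,0.1505,0.6155,0,0,0,0,0.1505,0.6155,0,0,0,0,0.1505,0.6155,0,0,0,0,0.1505,0.6155,0,0,0,0,0.1505,0.6155,0,0,0,0,0.1505,0.6155,0,0,0,0,0.1505,0.6155,0,0,0,0,0.1505,0.6155,0,0,0,0,0.1505,0.6155,-0.03,0,0,0,0.1505,0.6155,-0.07,0,0,0,0.1505,0.6155,-0.11,0,0,0,0.1505,0.6155,-0.125,0,0,0,0.1505,0.6155,-0.125,0,0,0]
  claw: 0.094

```text
clock: 16.6
eef_pos: [558.4, 400.1, 119.5]
eef_rot: [-3.14, -0.003, 3.141]
wrist_force: [-0.5, 0.5, 0.8]
finger_gap: 94.4
finger_force: 0.0
```

jog_arm:
  plan: [0,0,-0.02,0,0,0,0,0,-0.04,0,0,0,0,0,-0.06,0,0,0,0,0,-0.07,0,0,0,0,0,-0.07,0,0,0,0,0,-0.07,0,0,0]

```text
clock: 17.2
eef_pos: [559.6, 401.7, 53.1]
eef_rot: [3.14, 0.002, -3.142]
wrist_force: [-0.6, 0.6, -0.0]
finger_gap: 94.1
finger_force: 0.0
```

jog_arm:
  plan: [0,0,0,0,0,0,0,0,0,0,0,0,0,0,0,0,0,0,0,0,0,0,0,0,0,0,0,0,0,0,0,0,0,0,0,0,0,0,0,0,0,0,0,0,0,0,0,0]
  claw: 0.05
  force: 15

```text
clock: 18.0
eef_pos: [559.1, 401.4, 51.5]
eef_rot: [3.141, 0.0, -3.141]
wrist_force: [-0.9, -1.5, 4.3]
finger_gap: 66.0
finger_force: 15.0
```

jog_arm:
  plan: [0,0,0.015,0,0,0,0,0,0.045,0,0,0,0,0,0.08,0,0,0,0,0,0.11,0,0,0,0,-0.015,0.11,0,0,0,0,-0.045,0.11,0,0,0,0,-0.08,0.11,0,0,0,0.002,-0.12,0.11,0,0,0,0.004,-0.16,0.11,0,0,0,0.006,-0.2,0.11,0,0,0,0.006,-0.24,0.11,0,0,0,0.006,-0.275,0.11,0,0,0,0.006,-0.3,0.11,0,0,0,0.006,-0.3115,0.11,0,0,0,0.006,-0.3115,0.11,0,0,0,0.006,-0.3115,0.085,0,0,0,0.006,-0.3115,0.055,0,0,0,0.006,-0.3115,0.035,0,0,0,0.006,-0.3115,0.025,0,0,0,0.006,-0.3115,0.02,0,0,0]
  force: 20

```text
clock: 20.0
eef_pos: [564.8, 91.0, 70.8]
eef_rot: [3.142, -0.001, -3.14]
wrist_force: [-0.0, 0.4, -1.1]
finger_gap: 65.3
finger_force: 20.0
```

jog_arm:
  plan: [0,0,-0.002,0,0,0,0,0,-0.004,0,0,0,0,0,-0.004,0,0,0,0,0,-0.004,0,0,0]

```text
clock: 20.4
eef_pos: [565.2, 90.0, 67.8]
eef_rot: [3.141, 0.001, -3.141]
wrist_force: [-0.4, 0.2, -0.4]
finger_gap: 65.5
finger_force: 20.0
```

jog_arm:
  plan: [0,0,-0.001,0,0,0,0,0,-0.001,0,0,0,0,0,-0.001,0,0,0]

```text
clock: 20.7
eef_pos: [565.1, 89.9, 66.5]
eef_rot: [3.142, 0.001, -3.141]
wrist_force: [0.8, -0.9, 1.8]
finger_gap: 65.4
finger_force: 20.0
```

jog_arm:
  plan: [0,0,0,0,0,0,0,0,0,0,0,0,0,0,0,0,0,0,0,0,0,0,0,0,0,0,0,0,0,0,0,0,0,0,0,0,0,0,0.03,0,0,0,0,0,0.08,0,0,0,0,0,0.12,0,0,0,-0.134,0.178,0.12,0,0,0,-0.134,0.178,0.12,0,0,0,-0.134,0.178,0.12,0,0,0,-0.134,0.178,0.12,0,0,0,-0.134,0.178,0.12,0,0,0,-0.134,0.178,0.12,0,0,0]
  claw: 0.094

```text
clock: 22.2
eef_pos: [429.4, 269.9, 186.5]
eef_rot: [3.141, 0.0, -3.138]
wrist_force: [-0.8, 0.4, -0.4]
finger_gap: 93.9
finger_force: 0.0
```

```bash
cat > chk.py <<'E'
from h import *
import sys
s=manip.read_state();print(s['clock'],s['eef_pos'].round(1))
for n in('scene','top'):
    c,p,d=look(n); W=world(c,d); hsv=cv2.cvtColor(p,cv2.COLOR_RGB2HSV)
    if n=='scene': save(sys.argv[1],p)
    for nm,m in(('white',(hsv[...,1]<45)&(W[...,2]>42)&(W[...,2]<75)&(W[...,0]<620)),('orange',(abs(hsv[...,0].astype(int)-15)<6)&(hsv[...,1]>150)&(W[...,2]>70)&(W[...,2]<102)&(W[...,0]<640)),('pink',(hsv[...,0]>150)&(hsv[...,0]<172)&(hsv[...,1]>30)&(W[...,2]>42)&(W[...,2]<60))):
        N,l,st,ce=cv2.connectedComponentsWithStats(m.astype(np.uint8))
        for i in range(1,N):
            if st[i,4]>60:
                q=W[l==i]; print(n,nm,st[i,4],((np.percentile(q,2,0)+np.percentile(q,98,0))/2).round(1),np.ptp(q,axis=0).round(),q[:,2].max().round(1))
E
python3 chk.py s5.png
```

```text
22.2 [429.4 269.9 186.5]
scene white 306 [458.1 397.5  48.3] [66. 68. 14.] 55.8
scene white 368 [431.3 266.7  48.5] [68. 69. 14.] 56.2
scene white 314 [ 407.3 -215.2   58.4] [55. 57. 33.] 74.8
scene orange 340 [565.9  88.8  82.8] [68. 66. 29.] 98.9
scene pink 313 [561.6 246.1  48.3] [68. 67. 12.] 54.4
top white 62 [614.1 856.1  58.7] [12. 31. 32.] 74.5
top white 153 [590.5 664.7  58. ] [62. 22. 32.] 74.3
top white 159 [577.3 613.4  58.8] [64. 43. 33.] 75.0
top white 509 [562.8 247.4  48.4] [62. 64. 14.] 56.7
top white 72 [ 409.  -184.8   58.9] [54.  4. 32.] 74.9
top orange 87 [577.5  89.3  83.2] [42. 60. 27.] 97.2
top pink 98 [561.8 256.9  49.9] [65. 49. 13.] 57.3
```

View pics/s5.png

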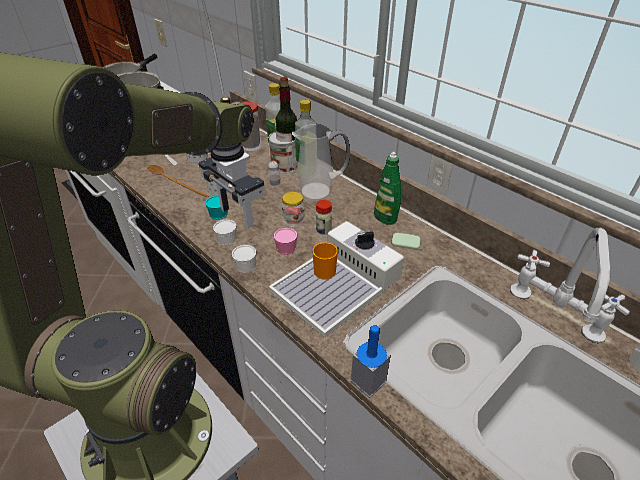

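The beaker (325,260) stands in the tray and the brush (373,345) is back in its stand. Both tubs, at (224,232) and (244,258), are unmoved. Next I'm picking the nearer tub.

jog_arm:
  plan: [0,0,0,0,0,0,0,0,-0.03,0,0,0,0,0,-0.07,0,0,0,0,0,-0.105,0,0,0,0,0,-0.13,0,0,0,0,0,-0.145,0,0,0,0,0,-0.152,0,0,0,0,0,-0.152,0,0,0,0,0,-0.152,0,0,0]

```text
clock: 23.2
eef_pos: [431.6, 267.8, 35.0]
eef_rot: [3.141, 0.001, 3.141]
wrist_force: [0.2, 0.3, 0.6]
finger_gap: 93.8
finger_force: 0.0
```

jog_arm:
  plan: [0,0,0,0,0,0,0,0,0,0,0,0,0,0,0,0,0,0,0,0,0,0,0,0,0,0,0,0,0,0,0,0,0,0,0,0,0,0,0,0,0,0]
  claw: 0.04
  force: 20

```text
clock: 23.9
eef_pos: [431.0, 268.0, 34.5]
eef_rot: [3.142, 0.0, -3.141]
wrist_force: [-1.9, -1.4, 5.8]
finger_gap: 65.3
finger_force: 20.0
```

jog_arm:
  plan: [0,0,0.015,0,0,0,0,0,0.045,0,0,0,0,0,0.08,0,0,0,0,0,0.1,0,0,0,0.003,-0.015,0.1,0,0,0,0.008,-0.045,0.1,0,0,0,0.016,-0.085,0.1,0,0,0,0.024,-0.125,0.1,0,0,0,0.032,-0.165,0.1,0,0,0,0.04,-0.205,0.1,0,0,0,0.046,-0.24,0.1,0,0,0,0.05,-0.265,0.1,0,0,0,0.0505,-0.2735,0.1,0,0,0,0.0505,-0.2735,0.1,0,0,0,0.0505,-0.2735,0.075,0,0,0,0.0505,-0.2735,0.05,0,0,0,0.0505,-0.2735,0.03,0,0,0,0.0505,-0.2735,0.02,0,0,0,0.0505,-0.2735,0.016,0,0,0,0.0505,-0.2735,0.016,0,0,0]

```text
clock: 25.9
eef_pos: [481.4, -5.1, 50.4]
eef_rot: [3.142, -0.0, -3.141]
wrist_force: [-0.2, -0.8, -1.1]
finger_gap: 64.9
finger_force: 20.0
```

jog_arm:
  plan: [0,0,-0.001,0,0,0,0,0,-0.001,0,0,0,0,0,-0.001,0,0,0]

```text
clock: 26.2
eef_pos: [481.6, -5.5, 49.6]
eef_rot: [-3.142, 0.001, -3.141]
wrist_force: [0.3, -1.1, -1.2]
finger_gap: 65.0
finger_force: 20.0
```

jog_arm:
  plan: [0,0,0,0,0,0,0,0,0,0,0,0,0,0,0,0,0,0,0,0,0,0,0,0,0,0,0,0,0,0,0,0,0,0,0,0,0,0,0.03,0,0,0,0,0,0.08,0,0,0,0,0,0.13,0,0,0,-0.0235,0.404,0.13,0,0,0,-0.0235,0.404,0.13,0,0,0,-0.0235,0.404,0.13,0,0,0,-0.0235,0.404,0.13,0,0,0,-0.0235,0.404,0.13,0,0,0,-0.0235,0.404,0.13,0,0,0,-0.0235,0.404,0.13,0,0,0,-0.0235,0.404,0.13,0,0,0,-0.0235,0.404,0.13,0,0,0,-0.0235,0.404,0.13,0,0,0]
  claw: 0.094

```text
clock: 28.1
eef_pos: [457.4, 399.2, 178.6]
eef_rot: [-3.141, -0.001, -3.139]
wrist_force: [0.0, -0.7, -0.2]
finger_gap: 93.7
finger_force: 0.0
```

```bash
python3 chk.py s6.png
```

```text
28.1 [457.4 399.2 178.6]
scene white 77 [567.9 606.2  58.3] [28. 30. 32.] 74.8
scene white 309 [458.4 397.   47.9] [67. 69. 12.] 54.3
scene white 573 [481.3  -6.   55.6] [67. 68. 28.] 70.5
scene white 311 [ 407.9 -215.4   58.2] [57. 56. 33.] 74.8
scene orange 343 [565.8  88.4  83.2] [66. 66. 26.] 96.2
scene pink 312 [560.9 246.2  48.5] [66. 67. 13.] 55.2
top white 67 [614.2 856.1  59.4] [12. 30. 31.] 74.9
top white 149 [590.8 664.5  59. ] [62. 21. 33.] 74.9
top white 154 [577.7 613.   58.3] [64. 43. 33.] 74.7
top white 517 [563.3 247.5  48.5] [62. 64. 14.] 56.7
top white 611 [480.5  -2.9  63.5] [65. 65. 17.] 72.2
top white 78 [ 409.2 -184.9   58.7] [54.  4. 32.] 74.4
top orange 82 [580.6  89.3  83. ] [32. 59. 26.] 95.8
top pink 144 [561.4 248.2  49.7] [65. 64. 14.] 56.5
```

Tub A is still in place and tub B sits in the tray. I'm picking tub A.

jog_arm:
  plan: [0,0,-0.03,0,0,0,0,0,-0.07,0,0,0,0,0,-0.105,0,0,0,0,0,-0.13,0,0,0,0,0,-0.14,0,0,0,0,0,-0.145,0,0,0,0,0,-0.145,0,0,0,0,0,-0.145,0,0,0]

```text
clock: 29.0
eef_pos: [458.6, 398.6, 35.7]
eef_rot: [3.14, 0.002, 3.141]
wrist_force: [-0.6, -0.2, 0.7]
finger_gap: 93.8
finger_force: 0.0
```

jog_arm:
  plan: [0,0,0,0,0,0,0,0,0,0,0,0,0,0,0,0,0,0,0,0,0,0,0,0,0,0,0,0,0,0,0,0,0,0,0,0,0,0,0,0,0,0]
  claw: 0.04
  force: 20

```text
clock: 29.7
eef_pos: [458.0, 398.6, 34.5]
eef_rot: [3.141, 0.0, -3.141]
wrist_force: [-0.7, 0.6, 3.2]
finger_gap: 65.2
finger_force: 20.0
```

jog_arm:
  plan: [0,0,0.015,0,0,0,0,0,0.045,0,0,0,0,0,0.08,0,0,0,0,0,0.1,0,0,0,0.001,-0.015,0.1,0,0,0,0.003,-0.045,0.1,0,0,0,0.006,-0.085,0.1,0,0,0,0.009,-0.13,0.1,0,0,0,0.012,-0.175,0.1,0,0,0,0.016,-0.22,0.1,0,0,0,0.02,-0.26,0.1,0,0,0,0.0225,-0.29,0.1,0,0,0,0.0225,-0.3055,0.1,0,0,0,0.0225,-0.3055,0.1,0,0,0,0.0225,-0.3055,0.075,0,0,0,0.0225,-0.3055,0.05,0,0,0,0.0225,-0.3055,0.03,0,0,0,0.0225,-0.3055,0.02,0,0,0,0.0225,-0.3055,0.016,0,0,0,0.0225,-0.3055,0.016,0,0,0]

```text
clock: 31.7
eef_pos: [480.3, 93.2, 50.3]
eef_rot: [-3.142, -0.0, -3.141]
wrist_force: [-0.3, -0.7, -0.4]
finger_gap: 64.9
finger_force: 20.0
```

jog_arm:
  plan: [0,0,-0.001,0,0,0,0,0,-0.001,0,0,0,0,0,-0.001,0,0,0]

```text
clock: 32.0
eef_pos: [480.6, 93.0, 49.6]
eef_rot: [3.142, 0.001, -3.141]
wrist_force: [0.9, 0.3, -1.2]
finger_gap: 65.3
finger_force: 20.0
```

jog_arm:
  plan: [0,0,0,0,0,0,0,0,0,0,0,0,0,0,0,0,0,0,0,0,0,0,0,0,0,0,0,0,0,0,0,0,0,0,0,0,0,0,0.03,0,0,0,0,0,0.08,0,0,0,0,0,0.13,0,0,0,0,0,0.15,0,0,0]
  claw: 0.078

```text
clock: 33.0
eef_pos: [481.5, 93.1, 203.9]
eef_rot: [3.141, 0.006, -3.141]
wrist_force: [0.1, 1.0, -0.7]
finger_gap: 78.0
finger_force: 0.0
```

jog_arm:
  plan: [0.1866,-0.049,-0.02,0,0,-30,0.1866,-0.049,-0.02,0,0,-30,0.1866,-0.049,-0.02,0,0,-30,0.1866,-0.049,-0.02,0,0,-30,0.1866,-0.049,-0.02,0,0,-30,0.1866,-0.049,-0.02,0,0,-30,0.1866,-0.049,-0.02,0,0,-30]
  claw: 0.05

```text
clock: 33.7
eef_pos: [666.4, 44.3, 179.7]
eef_rot: [3.141, 0.0, 2.619]
wrist_force: [-0.4, 0.5, -0.1]
finger_gap: 50.0
finger_force: 0.0
```

```bash
python3 chk.py s7.png; python3 -c "
from h import *
print(manip.read_state()['joints'],manip.read_state()['eef_rot'])"
```

```text
33.7 [666.4  44.3 179.7]
scene white 512 [480.4  92.8  55.5] [68. 67. 27.] 69.5
scene white 570 [481.1  -6.3  56.2] [69. 67. 28.] 70.3
scene white 318 [ 407.4 -215.2   58.6] [56. 57. 33.] 74.9
scene orange 345 [566.1  88.2  82.9] [68. 65. 26.] 95.8
scene pink 311 [561.6 246.4  48.7] [69. 69. 13.] 54.7
top white 65 [613.7 855.9  57.8] [12. 30. 33.] 74.8
top white 158 [590.2 664.1  58.7] [63. 21. 33.] 74.9
top white 154 [577.1 613.4  58.7] [63. 42. 33.] 75.0
top white 518 [562.8 248.2  48.3] [63. 64. 15.] 57.4
top white 111 [479.7 120.6  64.6] [53. 15. 16.] 71.4
top white 74 [ 409.3 -185.1   58.6] [54.  4. 32.] 74.7
top pink 98 [560.2 250.5  50.2] [63. 62. 14.] 57.4
[ 1.17076427e-02  5.99551769e-01  1.19504099e+00 -5.75492899e-05
  1.34574739e+00 -1.03668368e+00] [3.14100333e+00 1.10661929e-03 2.61920013e+00]
```

View pics/s7.png

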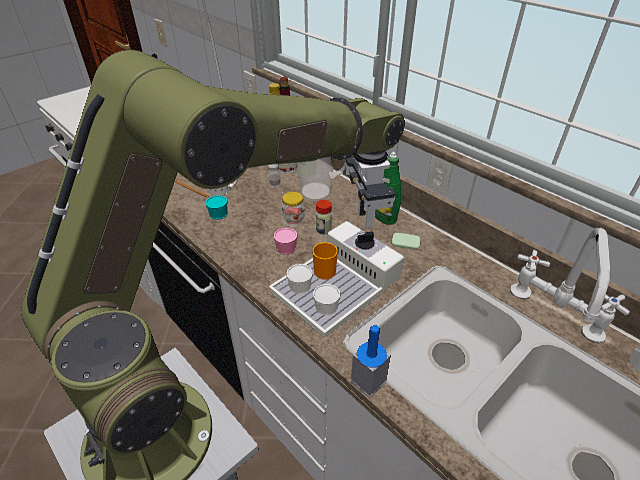

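The tray holds the beaker (325,260) and both tubs, at (299,279) and (326,298), all upright. The gripper is now above the dial, so I'm gripping its bar.

jog_arm:
  plan: [0.0002,0,-0.03,0,0,0,0.0002,0,-0.05,0,0,0,0.0002,0,-0.06,0,0,0,0.0002,0,-0.0645,0,0,0,0.0002,0,-0.0645,0,0,0,0.0002,0,-0.0645,0,0,0]

```text
clock: 34.4
eef_pos: [667.6, 44.0, 116.0]
eef_rot: [3.141, 0.001, 2.618]
wrist_force: [0.6, 0.2, 0.5]
finger_gap: 49.9
finger_force: 0.0
```

jog_arm:
  plan: [0,0,0,0,0,0,0,0,0,0,0,0,0,0,0,0,0,0,0,0,0,0,0,0,0,0,0,0,0,0,0,0,0,0,0,0,0,0,0,0,0,0,0,0,0,0,0,0]
  claw: 0.0
  force: 20

```text
clock: 35.2
eef_pos: [666.8, 43.2, 114.8]
eef_rot: [-3.14, -0.001, 2.618]
wrist_force: [-4.5, -4.1, 3.1]
finger_gap: 13.0
finger_force: 20.0
```

jog_arm:
  plan: [-0.0005,-0.0008,0,0,0,-7,-0.0005,-0.0008,0,0,0,-14,-0.0005,-0.0008,0,0,0,-21,-0.0005,-0.0008,0,0,0,-28,-0.0005,-0.0008,0,0,0,-35,-0.0005,-0.0008,0,0,0,-42,-0.0005,-0.0008,0,0,0,-49,-0.0005,-0.0008,0,0,0,-56,-0.0005,-0.0008,0,0,0,-63,-0.0005,-0.0008,0,0,0,-70,-0.0005,-0.0008,0,0,0,-77,-0.0005,-0.0008,0,0,0,-84,-0.0005,-0.0008,0,0,0,-91,-0.0005,-0.0008,0,0,0,-98,-0.0005,-0.0008,0,0,0,-105,-0.0005,-0.0008,0,0,0,-111,-0.0005,-0.0008,0,0,0,-117,-0.0005,-0.0008,0,0,0,-120,-0.0005,-0.0008,0,0,0,-120,-0.0005,-0.0008,0,0,0,-120]
  force: 30

```text
clock: 37.2
eef_pos: [669.8, 43.0, 114.9]
eef_rot: [3.137, -0.008, 0.523]
wrist_force: [29.1, 0.7, -13.0]
finger_gap: 13.1
finger_force: 30.0
```

jog_arm:
  plan: [0,0,0,0,0,0,0,0,0,0,0,0,0,0,0,0,0,0,0,0,0,0,0,0,0,0,0,0,0,0,0,0,0,0,0,0,0,0,0.03,0,0,0,0,0,0.07,0,0,0,0,0,0.11,0,0,0,-0.1,0.15,0.11,0,0,0,-0.15,0.3,0.11,0,0,0,-0.15,0.3,0.11,0,0,0,-0.15,0.3,0.11,0,0,0,-0.15,0.3,0.11,0,0,0,-0.15,0.3,0.11,0,0,0,-0.15,0.3,0.11,0,0,0,-0.15,0.3,0.11,0,0,0]
  claw: 0.05

```text
clock: 38.9
eef_pos: [514.5, 346.7, 224.8]
eef_rot: [-3.141, -0.0, 0.528]
wrist_force: [0.6, -1.0, 0.4]
finger_gap: 49.8
finger_force: 0.0
```

```bash
python3 - <<'E'
from h import *
print(manip.read_state()['clock'],manip.read_state()['eef_pos'])
c,p,d=look('top');W=world(c,d)
m=np.zeros((480,640),bool);m[175:207,325:362]=1;m&=(W[...,2]>112)
print('bar',cv2.minAreaRect(W[m][:,:2].astype(np.float32)))
t=cv2.resize(p[165:305,290:395],(450,600),interpolation=2)
save('t8.png',t)
E
python3 chk.py s8.png | grep -v top
```

```text
38.9 [514.54327899 346.69291533 224.78154607]
bar ((667.5230102539062, 43.76586151123047), (44.57733917236328, 14.143628120422363), 29.291534423828125)
38.95 [515.7 344.7 224.7]
scene white 85 [596.4 667.3  60.3] [48. 20. 30.] 74.8
scene white 200 [583.8 617.1  58. ] [69. 62. 33.] 74.8
scene white 514 [480.7  92.2  55.7] [65. 67. 28.] 70.0
scene white 569 [481.5  -5.8  56.2] [68. 67. 28.] 70.6
scene white 319 [ 407.7 -215.4   58.4] [56. 56. 33.] 74.8
scene orange 346 [565.8  88.1  82.7] [67. 68. 27.] 97.2
scene pink 319 [561.5 245.4  48.2] [65. 67. 12.] 53.9
```

View pics/t8.png

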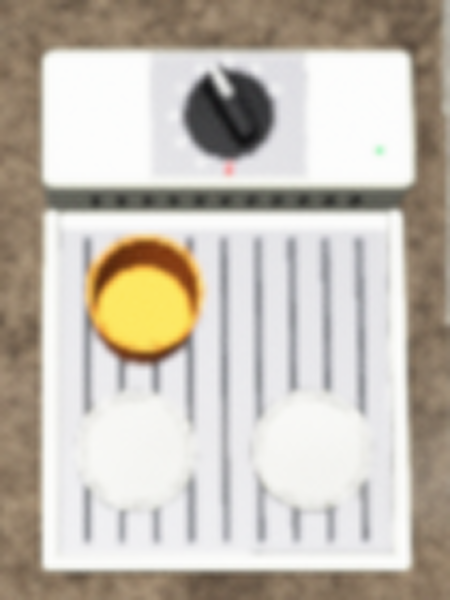

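View pics/s8.png

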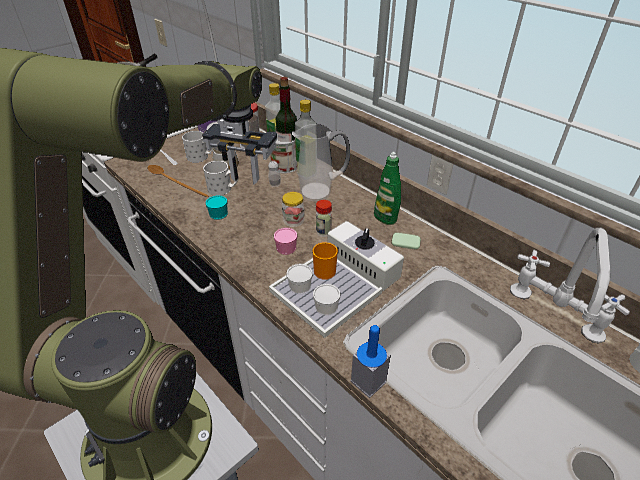

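The dial's pointer is at (222,75) in the top crop, 150° clockwise of the red mark, which is click 5. The beaker (145,298) and tubs at (135,450) and (312,450) stand in the tray, and the brush is upright in its stand at (373,345) in the scene view. No white tubs are left on the worktop.

```bash
python3 -c "
from cell import manip
print(manip.sign_off())"
```

```text
the job is handed in; nothing more can be done
None
```

The job is handed in: the beaker was scrubbed with three full strokes, the brush is back upright in its stand, the beaker and both white tubs stand in the tray, and the dial is at 5; no verdict was returned.

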